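# Line up salvaged run capacitors by size

### The job

Stand the four white motor capacitors on the plank in order of size, one upright on the middle of each round rubber mark: the largest on the mark nearest the steel bracket, then each next smaller one, so that the smallest ends up farthest from the bracket. Do not knock any capacitor over on the way, and leave all four standing free.

Things in the scene. Friction and masses are not known exactly. Their poses are not given: they have to be found in the camera images.
- cap_small: the smallest of four loose motor run capacitors: an upright plain white plastic cylinder, 32 mm in diameter and 55 mm tall to its lid, with a black disc and two thin 9 mm steel terminal blades on top; origin at the centre of its underside, z along its axis, upwards while it stands. Grip it round the white cylinder; it starts standing on the bench
- cap_medium: the second smallest of four loose motor run capacitors: an upright plain white plastic cylinder, 39 mm in diameter and 72 mm tall to its lid, with a black disc and two thin 9 mm steel terminal blades on top; origin at the centre of its underside, z along its axis, upwards while it stands. Grip it round the white cylinder; it starts standing on the bench
- cap_large: the second largest of four loose motor run capacitors: an upright plain white plastic cylinder, 46 mm in diameter and 90 mm tall to its lid, with a black disc and two thin 9 mm steel terminal blades on top; origin at the centre of its underside, z along its axis, upwards while it stands. Grip it round the white cylinder; it starts standing on the bench
- cap_largest: the largest of four loose motor run capacitors: an upright plain white plastic cylinder, 55 mm in diameter and 110 mm tall to its lid, with a black disc and two thin 9 mm steel terminal blades on top; origin at the centre of its underside, z along its axis, upwards while it stands. Grip it round the white cylinder; it starts standing on the bench
- plank: fixed brown wooden plank lying flat on the bench beyond the capacitors, 360 mm long (its own y), 100 mm wide (x), 15 mm thick, thin steel edging flush along both long sides; origin at the centre of its underside. The four round marks lie on it in one row along its y at -127.5, -42.5, 42.5 and 127.5 mm from its middle, at x = 0
- mark_a: one of four identical fixed black rubber discs on the plank, 68 mm in diameter, 3 mm thick, origin at the centre of its underside, so its top is 3 mm above the origin and 18 mm above the bench; the letter does not tell which of the four places in the row it has
- mark_b: one of four identical fixed black rubber discs on the plank, 68 mm in diameter, 3 mm thick, origin at the centre of its underside, so its top is 3 mm above the origin and 18 mm above the bench; the letter does not tell which of the four places in the row it has
- mark_c: one of four identical fixed black rubber discs on the plank, 68 mm in diameter, 3 mm thick, origin at the centre of its underside, so its top is 3 mm above the origin and 18 mm above the bench; the letter does not tell which of the four places in the row it has
- mark_d: one of four identical fixed black rubber discs on the plank, 68 mm in diameter, 3 mm thick, origin at the centre of its underside, so its top is 3 mm above the origin and 18 mm above the bench; the letter does not tell which of the four places in the row it has
- bracket: fixed bare steel bracket standing on the bench just beyond one end of the plank (either end), in line with the row: an upright plate 70 mm wide and 95 mm tall on a flat 70 x 50 mm foot, with small ribs; origin at the centre of its underside, about 113 mm from the centre of the nearest mark. At the other end stands a round grey drain pump with a copper block on top, which is not the bracket
Things that resemble listed ones, but are neither listed nor needed, are in the scene too. What is shaped like the cap_medium but yellow is not meant.

How it is judged:
At the end, for the whole second after the job is handed in: Each capacitor stands free, upright (0.1 rad) and at rest on a rubber mark, its axis within 13 mm of the mark's centre along and across the row, underside 15 to 22 mm above the bench; sizes fall from the mark nearest the bracket to the farthest (((y of bracket in the frame of plank above 0 m and y of cap_small in the frame of plank between -0.1405 and -0.1145 m and y of cap_medium in the frame of plank between -0.0555 and -0.0295 m and y of cap_large in the frame of plank between 0.0295 and 0.0555 m and y of cap_largest in the frame of plank between 0.1145 and 0.1405 m) or (y of bracket in the frame of plank below 0 m and y of cap_small in the frame of plank between 0.1145 and 0.1405 m and y of cap_medium in the frame of plank between 0.0295 and 0.0555 m and y of cap_large in the frame of plank between -0.0555 and -0.0295 m and y of cap_largest in the frame of plank between -0.1405 and -0.1145 m)) and x of cap_small in the frame of plank between -0.013 and 0.013 m and height (world z) of cap_small between 0.015 and 0.022 m and angle between each of cap_small, cap_medium, cap_large, cap_largest's own z axis and vertical below 0.1 rad and linear speed of each of cap_small, cap_medium, cap_large, cap_largest below 0.02 m/s and angular speed of each of cap_small, cap_medium, cap_large, cap_largest below 0.2 rad/s and contact force between each of cap_small, cap_medium, cap_large, cap_largest and the fingers below 0.05 N and x of cap_medium in the frame of plank between -0.013 and 0.013 m and height (world z) of cap_medium between 0.015 and 0.022 m and x of cap_large in the frame of plank between -0.013 and 0.013 m and height (world z) of cap_large between 0.015 and 0.022 m and x of cap_largest in the frame of plank between -0.013 and 0.013 m and height (world z) of cap_largest between 0.015 and 0.022 m); the robot touches nothing.
It fails at once if the smallest capacitor is knocked over (tilted by more than 0.8 rad) (angle between cap_small's own z axis and vertical above 0.8 rad).
It fails at once if the second smallest capacitor is knocked over (tilted by more than 0.8 rad) (angle between cap_medium's own z axis and vertical above 0.8 rad).
It fails at once if the second largest capacitor is knocked over (tilted by more than 0.8 rad) (angle between cap_large's own z axis and vertical above 0.8 rad).
It fails at once if the largest capacitor is knocked over (tilted by more than 0.8 rad) (angle between cap_largest's own z axis and vertical above 0.8 rad).
It also fails if it takes over 99 s, if anything falls off the work surface, if the arm or the gripper's body presses on something with over 40 N, if the wrist force passes 120 N, or if a joint passes its speed limit or range.

### The arm

A 6-joint arm with a two-finger parallel gripper is mounted at the origin on the work surface. World frame = base frame: x ahead of the robot, y to its left, z up, the work surface at z = 0. Lengths are in m, angles in rad, forces in N, time in s.
With the tool pointing down it reaches from about 0.35 to 0.875 m from the base axis. Payload 4.2 kg.
Tool frame: the origin (TCP) lies midway between the tips of the shut fingers; the grasp point (between the pads) lies behind it (arm.pinch_z is the z of the grasp point in the tool frame, in m); z points along the fingers, y is the line along which they close (so a half turn about z gives the same grasp; the last joint's range is limited). The gripper opens to 87 mm and grips with 3 to 60 N. Pads are 19 mm wide; open, the fingers measure 117 mm over their backs; the gripper's body (75 mm by 190 mm) begins 51 mm behind the grasp point.
Start: joints at [-0.856, 0.385, 0.008, 0, -1.194, -0.259], TCP at [0.275, -0.561, 0.223] pointing down, gripper open.
Joint ranges: [-3.14, 3.14], [-1.21, 2.06], [-1.07, 1.41], [-3.16, 2.05], [-2.99, -0.16], [-3.1, 3.1]. Speed limits (rad/s): [2.79, 2.79, 3.14, 3.14, 3.14, 3.14].

### API

Orientations are given as [roll, pitch, yaw] about the fixed x, y, z axes, in that order (R = Rz(yaw) Ry(pitch) Rx(roll)).
In Python, from plant import arm gives the robot as it stands. The module is installed in compiled form; this text tells all that it offers.
- The arm moves only by the shell command python3 -m handwheel 'ROWS' [FORCE]. ROWS is JSON, a list of rows, each a list of 7 numbers: the turn, a rotation vector about the tool's x, y, z in units of 5 degrees (1.0 is 5 degrees), then the shift along the tool's x, y, z in mm, then the finger opening in mm, from 0 to 87. A call has 1 to 20 rows; each row shifts and turns the commanded pose from where the row before left it, along the tool's axes as they then stand; what a row does not reach is not made up. A row lasts 1/12 s, in which the tool goes at most 41.7 mm and 7.16 degrees, less where a joint would pass 70% of its speed; a pose out of reach is approached as far as the arm can. A call with a gripper value outside its range is refused whole. The fingers move at their own pace and stop on an object; FORCE is the grip in N (left out, the last holds). Time passes only in rows, so rows that do not move let the fingers close. It gives the time, the measured TCP pose, the force, the opening and the grip force at its end, in the units of the state.
- arm.get_obs(): the state, without advancing time (a new reading comes with each control period).
- arm.capture(name): name is "side" or "top"; returns a dict with "frame" (384x512x3 uint8, blue, green, red), "range_z" (384x512 float32, m along the optical axis (not along the pixel's ray), 0 where there is no reading), "vfov" (degrees; the focal length in pixels is half the picture's height over the tangent of half this angle, whatever the lens; pixels are square), "cx", "cy" (the principal point, pixels), "R" (3x3) and "t" (3): a world point X has camera coordinates R X + t. Camera axes: x right, y down, z forward; pixel columns grow to the right and rows downward; lengths in m; the calibration is good to about 2 mm. A picture is of the moment at which its call begins.
- arm.hand_in(): hands the job in; it is judged then, once.
Trained networks look in a picture, given as the dict that the camera call returned (one of the last four; its "shot" number tells which), for a name from the list of things; names that differ only in an ending like _2 or _b are one class to them, and where a whole thing is asked for, a point or a joint stands for the part that bears it (a point fixed in the world has none). Each returns a list of dicts, best first, with "p" (0 to 1); they miss things now and then, are a little off and sometimes report something else, mostly with a low value. They report only what shows in the picture. A call takes as long as a camera call. They do not tell look-alikes from the thing itself.
- arm.spot_in(picture, thing): "location" ([column, row] in pixels, amid what is visible of it).
The state is a dict: "time_s": time; "q": joint angles; "joint_velocities": joint speeds; "tau": joint torques, N m; "tool_pos": TCP position; "eef_rot": TCP orientation; "ft_force": force on the tool from outside, world axes, zero at the start; "torque": the same for the moment, N m; "grip_width": opening from 0.0 (shut) to 1.0 (fully open); "gripper_force": force on a finger pad.
Only numpy, scipy, OpenCV 4.12 (cv2) and the standard library are available. Lean on these libraries where they do the work, as an engineer would, in place of code of your own. Each camera call takes 0.05 s, during which the arm holds its last target. There are 200 camera calls.

## Working session

There is one attempt and no reset: what is moved stays moved. The work goes in short steps, Python scripts to look and compute and a shell command to move; the robot and the scene stay as the last step left them, time stands still between calls to the robot, and variables do not carry over. Pictures are saved under pics/ and viewed, at most 14 in all, crops included, and the job is handed in when it is done.

```bash
mkdir -p pics
cat > h.py <<'E'
import numpy as np, cv2
from plant import arm
def cloud(p):
    h,w=p["range_z"].shape; f=h/2/np.tan(np.radians(p["vfov"])/2)
    u,v=np.meshgrid(np.arange(w),np.arange(h)); z=p["range_z"].astype(float)
    c=np.stack([(u-p["cx"])/f*z,(v-p["cy"])/f*z,z],-1)
    X=(c-np.array(p["t"]))@np.array(p["R"]); X[z==0]=np.nan
    return X
E
python3 - <<'E'
from h import *
s=arm.get_obs(); print(s["tool_pos"],s["eef_rot"],s["time_s"],arm.pinch_z)
for n in("top","side"):
    p=arm.capture(n); cv2.imwrite(f"pics/{n}0.png",p["frame"]); X=cloud(p)
    print(n,p["vfov"],p["cx"],p["cy"],-np.array(p["R"]).T@p["t"])
    for t in("cap_small","cap_medium","cap_large","cap_largest","mark_a","plank","bracket"):
        for d in arm.spot_in(p,t)[:5]:
            c,r=map(int,np.round(d["location"])); print(t,round(d["p"],2),c,r,X[r,c].round(3),p["frame"][r,c])
E
```

```text
[ 0.27485855 -0.56063524  0.22148162] [ 3.13944153e+00 -1.13940328e-04 -2.68593248e+00] 0.0 -0.0187
top 50.09216971260604 258.2553554184172 187.2984994598652 [0.38172071 0.01556119 0.9136201 ]
cap_small 0.69 225 229 [0.431 0.088 0.054] [44 44 45]
cap_medium 0.88 173 254 [0.382 0.193 0.072] [35 30 35]
cap_medium 0.74 143 227 [0.438 0.254 0.073] [69 67 69]
cap_medium 0.6 128 266 [0.361 0.282 0.075] [33 33 34]
cap_large 0.61 388 221 [ 0.435 -0.24   0.095] [53 50 53]
cap_largest 0.88 310 213 [ 0.454 -0.083  0.114] [53 50 52]
mark_a 0.78 303 131 [ 0.649 -0.088  0.015] [25 25 27]
mark_a 0.78 227 147 [0.616 0.084 0.018] [22 23 21]
mark_a 0.76 192 155 [0.6   0.163 0.017] [27 26 24]
mark_a 0.64 262 140 [0.629 0.005 0.019] [26 26 27]
mark_a 0.39 144 228 [0.436 0.252 0.074] [42 39 40]
plank 0.73 244 145 [0.62  0.046 0.014] [ 44  79 123]
bracket 0.75 348 121 [ 0.67  -0.192  0.013] [48 49 47]
bracket 0.62 231 145 [0.62  0.075 0.017] [19 12 18]
side 49.68967900264457 249.5630987621023 191.91854808564264 [-0.02190884  0.6486478   0.76144985]
cap_small 0.62 260 239 [0.421 0.097 0.038] [76 83 87]
cap_medium 0.83 216 305 [0.356 0.311 0.056] [31 72 86]
cap_medium 0.62 296 189 [ 0.442 -0.069  0.084] [77 83 88]
cap_medium 0.58 207 274 [0.424 0.27  0.06 ] [74 80 83]
cap_medium 0.56 245 273 [0.37  0.208 0.052] [33 75 88]
cap_large 0.61 332 170 [ 0.43  -0.226  0.068] [75 84 87]
cap_largest 0.85 295 191 [ 0.444 -0.069  0.076] [77 84 88]
cap_largest 0.18 228 188 [ 0.634 -0.01   0.018] [33 43 50]
mark_a 0.85 206 206 [0.622 0.088 0.02 ] [36 47 55]
mark_a 0.78 227 192 [0.624 0.003 0.017] [32 43 50]
mark_a 0.67 242 178 [ 0.634 -0.07   0.021] [29 37 44]
mark_a 0.54 191 228 [0.59  0.171 0.017] [34 46 53]
plank 0.92 213 215 [0.584 0.098 0.017] [42 62 84]
plank 0.46 209 206 [0.615 0.082 0.02 ] [36 46 53]
bracket 0.69 258 150 [ 0.676 -0.19   0.042] [54 57 60]
bracket 0.4 335 170 [ 0.425 -0.235  0.065] [76 84 87]
```

View pics/top0.png

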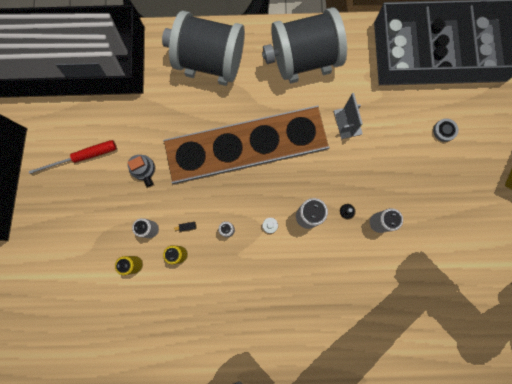

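View pics/side0.png

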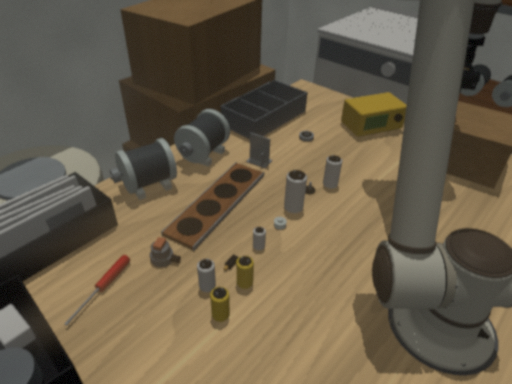

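Top view, candidates:
- **Small:** white can at (226,229). The flat white cap at (270,226) is a decoy.
- **Medium:** white can at (143,228). The yellow cans at (173,254) and (125,265) are decoys.
- **Largest:** (313,213).
- **Large:** (389,220).
- **Other round things:** the knob at (347,211), the ring at (446,130) and the pump at (141,167) are not wanted.
- **Bracket:** (348,118), so the largest goes on the mark at (301,131).

Next I measure accurately and check with one crop.

```bash
cat >> h.py <<'E'
H=dict(small=.055,medium=.072,large=.09,largest=.11); D=dict(small=.032,medium=.039,large=.046,largest=.055)
from scipy.optimize import least_squares
def measure(p,name,xy,base=0.0):
    """top rim ellipse projection: lid-height points near xy; and side points"""
    X=cloud(p); d=np.hypot(X[...,0]-xy[0],X[...,1]-xy[1]); r=D[name]/2
    m=(d<r+.012)&(abs(X[...,2]-base-H[name])<.006); P=X[m][:,:2]
    c,rr=cv2.minEnclosingCircle((P*1000).astype(np.float32)) if len(P) else ((0,0),0)
    m2=(d<r+.015)&(X[...,2]>base+.012)&(X[...,2]<base+H[name]-.008); Q=X[m2][:,:2]
    q=None
    if len(Q)>8:
        q=least_squares(lambda a:np.hypot(*(Q-a).T)-r,xy,loss="soft_l1",f_scale=.002).x
    return np.array(c)/1000,rr,P.mean(0) if len(P) else None,len(P),q,len(Q)
E
python3 - <<'E'
from h import *
C=dict(small=(.431,.088),medium=(.438,.254),large=(.435,-.24),largest=(.454,-.083))
for n in("top","side"):
    p=arm.capture(n)
    for k,xy in C.items():
        a=measure(p,k,xy); print(n,k,"lid c",a[0].round(4),round(a[1],1),None if a[2] is None else a[2].round(4),a[3],"side",None if a[4] is None else a[4].round(4),a[5])
    X=cloud(p); g=p["frame"].max(-1)
    pl=(X[...,2]>.008)&(X[...,2]<.026)&(X[...,0]>.52)&(X[...,0]<.72)&(X[...,1]>-.16)&(X[...,1]<.24)
    M=[]
    for s in((.646,-.085),(.629,.0),(.613,.083),(.597,.165)):
        m=(np.hypot(X[...,0]-s[0],X[...,1]-s[1])<.043)&pl&(g<(60 if n=="top" else 66)); P=X[m]
        c,r=cv2.minEnclosingCircle((P[:,:2]*1000).astype(np.float32)); M.append(P[:,:2].mean(0)); print("mark",np.round(c,1),round(r,1),P.mean(0).round(4),len(P))
    M=np.array(M); A=np.c_[np.ones(4),[-1.5,-.5,.5,1.5]]; s=np.linalg.lstsq(A,M,rcond=None)[0]; print("fit",s.round(4),np.linalg.norm(s[1]),(A@s).round(4))
    if n=="top": cv2.imwrite("pics/crop.png",cv2.resize(p["frame"][90:290,100:420],None,fx=2.5,fy=2.5,interpolation=2))
print(np.degrees(arm.get_obs()["eef_rot"]))
E
```

```text
top small lid c [0.4312 0.0869] 15.5 [0.4311 0.0866] 172 side [0.4317 0.0873] 15
top medium lid c [0.4379 0.2589] 19.4 [0.4375 0.2579] 269 side [0.4381 0.2595] 115
top large lid c [ 0.4394 -0.2492] 23.1 [ 0.4385 -0.248 ] 397 side [ 0.4391 -0.2502] 198
top largest lid c [ 0.4569 -0.0916] 27.4 [ 0.4565 -0.0909] 597 side [ 0.4573 -0.0919] 123
mark [649.1 -81.4] 32.9 [ 0.6488 -0.0822  0.0174] 626
mark [632.2   0.7] 33.0 [0.6319 0.0008 0.0174] 643
mark [615.3  84.6] 33.3 [0.6151 0.084  0.0173] 647
mark [598.6 167.3] 32.9 [0.5984 0.1671 0.0174] 653
fit [[ 0.6235  0.0424]
 [-0.0168  0.0831]] 0.08480650017100488 [[ 0.6487 -0.0823]
 [ 0.6319  0.0009]
 [ 0.6151  0.084 ]
 [ 0.5984  0.1671]]
side small lid c [0.4323 0.0884] 15.7 [0.4311 0.0904] 103 side [0.4344 0.0868] 128
side medium lid c [0.4389 0.2605] 19.8 [0.4363 0.2625] 200 side [0.4405 0.2591] 269
side large lid c [ 0.4401 -0.2456] 22.7 [ 0.439  -0.2435] 127 side [ 0.4424 -0.2501] 308
side largest lid c [ 0.4574 -0.0891] 28.5 [ 0.4558 -0.0855] 224 side [ 0.4601 -0.0919] 521
mark [646.9 -81.8] 32.9 [ 0.6482 -0.0799  0.0187] 213
mark [632.2   2.5] 32.2 [0.6313 0.0035 0.0188] 250
mark [615.2  87. ] 32.0 [0.6151 0.0864 0.0187] 279
mark [597.5 169.4] 32.0 [0.5974 0.1697 0.0187] 325
fit [[ 0.623   0.0449]
 [-0.0168  0.0832]] 0.084839890109628 [[ 0.6483 -0.0798]
 [ 0.6314  0.0034]
 [ 0.6146  0.0865]
 [ 0.5977  0.1697]]
[-1.79997136e+02  1.87470095e-03 -1.53886374e+02]
```

View pics/crop.png

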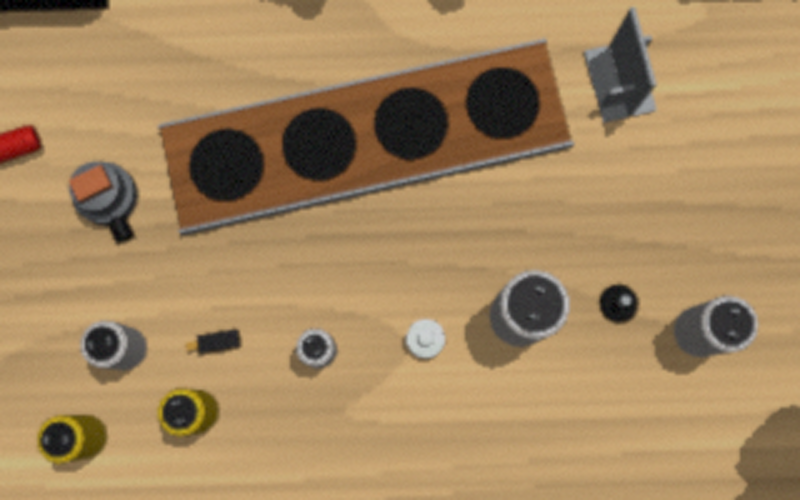

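The crop confirms all four white cans, with lid centres, and the bracket at the −y end. I'll align the gripper so it closes across the plank (yaw −78.6°), and check motor heights for body clearance.

```bash
cat >> h.py <<'E'
from scipy.spatial.transform import Rotation as Ro
PK=dict(small=(.4313,.0872,.011),medium=(.438,.2592,.026),large=(.4393,-.2496,.041),largest=(.457,-.0917,.061))
MK=dict(largest=(.6487,-.0820),large=(.6318,.0012),medium=(.615,.0845),small=(.5982,.1675))
def go(x,y,z,yaw=-78.6):
    s=arm.get_obs(); R=Ro.from_euler("xyz",s["eef_rot"]); G=Ro.from_euler("xyz",[180,0,yaw],degrees=True)
    print("t",round(s["time_s"],2),"pos",np.round(s["tool_pos"],4),"turn(5deg)",(np.degrees((R.inv()*G).as_rotvec())/5).round(2),
      "shift mm",(R.inv().apply(np.array([x,y,z])-s["tool_pos"])*1000).round(1),"F",np.round(s["ft_force"],1),"grip",round(s["grip_width"]*87,1),round(s["gripper_force"],1))
E
python3 -m handwheel '[[0,0,-1.37,0,0,0,60],[0,0,-1.37,0,0,0,60],[0,0,-1.37,0,0,0,60],[0,0,-1.37,0,0,0,60],[0,0,-1.37,0,0,0,60],[0,0,-1.37,0,0,0,60],[0,0,-1.37,0,0,0,60],[0,0,-1.37,0,0,0,60],[0,0,-1.37,0,0,0,60],[0,0,-1.37,0,0,0,60],[0,0,-1.36,0,0,0,60],[0,0,0,0,0,0,60],[0,0,0,0,0,0,60]]' 20
python3 - <<'E'
from h import *
go(.4313,.0872,.15)
X=cloud(arm.capture("top"))
for a in np.arange(.66,.84,.03):
    m=(X[...,0]>a)&(X[...,0]<a+.03)&(X[...,1]>-.16)&(X[...,1]<.24); print(round(a,2),X[m][:,2].max().round(3))
E
```

```text
time_s: 1.98
tool_pos: [0.2751, -0.5612, 0.2225]
eef_rot: [3.142, 0.0, -1.375]
ft_force: [-0.8, -0.5, 0.3]
grip_width: 0.686
gripper_force: 0.0
t 1.98 pos [ 0.2751 -0.5612  0.2225] turn(5deg) [ 0.    0.   -0.03] shift mm [-605.5 -279.6   72.6] F [-0.8 -0.5  0.3] grip 59.7 0.0
0.66 0.021
0.69 0.018
0.72 0.004
0.75 0.122
0.78 0.133
0.81 0.134
```

```bash
python3 -m handwheel '[[0,0,0,-32,-14.7,0,60],[0,0,0,-32,-14.7,0,60],[0,0,0,-32,-14.7,0,60],[0,0,0,-32,-14.7,0,60],[0,0,0,-32,-14.7,0,60],[0,0,0,-32,-14.7,0,60],[0,0,0,-32,-14.7,0,60],[0,0,0,-32,-14.7,0,60],[0,0,0,-32,-14.7,0,60],[0,0,0,-32,-14.7,0,60],[0,0,0,-32,-14.7,0,60],[0,0,0,-32,-14.7,0,60],[0,0,0,-32,-14.7,0,60],[0,0,0,-32,-14.7,0,60],[0,0,0,-32,-14.7,0,60],[0,0,0,-32,-14.7,0,60],[0,0,0,-32,-14.7,0,60],[0,0,0,-32,-14.7,0,60],[0,0,0,-29.5,-15,0,60],[0,0,0,0,0,0,60]]'; python3 -c "
from h import *
go(*PK['small'])"
```

```text
time_s: 3.7
tool_pos: [0.4313, 0.0921, 0.2229]
eef_rot: [-3.139, 0.001, -1.369]
ft_force: [0.3, -1.2, 0.1]
grip_width: 0.689
gripper_force: 0.0
t 3.7 pos [0.4313 0.0921 0.2229] turn(5deg) [-0.03  0.01  0.03] shift mm [  4.9   1.6 211.9] F [ 0.3 -1.2  0.1] grip 59.9 0.0
```

```bash
python3 -m handwheel '[[0,0,0,0,0,20,60],[0,0,0,0,0,30,60],[0,0,0,0,0,30,60],[0,0,0,0,0,20,60],[0,0,0,0,0,10,60],[0,0,0,0,0,0,60],[0,0,0,0,0,0,60],[0,0,0,0,0,0,60]]'; python3 -c "
from h import *
go(*PK['small'])"
```

```text
time_s: 4.37
tool_pos: [0.4302, 0.088, 0.1135]
eef_rot: [-3.14, 0.0, -1.372]
ft_force: [-0.0, -0.1, 0.1]
grip_width: 0.687
gripper_force: 0.0
t 4.37 pos [0.4302 0.088  0.1135] turn(5deg) [-0.02  0.   -0.  ] shift mm [  1.   -0.7 102.6] F [-0.  -0.1  0.1] grip 59.8 0.0
```

```bash
python3 -m handwheel '[[0,0,0,1,-0.7,20,60],[0,0,0,0,0,25,60],[0,0,0,0,0,25,60],[0,0,0,0,0,20,60],[0,0,0,0,0,10,60],[0,0,0,0,0,2,60],[0,0,0,0,0,0,60],[0,0,0,0,0,0,45],[0,0,0,0,0,0,38],[0,0,0,0,0,0,35],[0,0,0,0,0,0,32],[0,0,0,0,0,0,25],[0,0,0,0,0,0,20],[0,0,0,0,0,0,20],[0,0,0,0,0,0,20],[0,0,0,0,0,0,20]]' 20; python3 -c "
from h import *
go(*PK['small'])"
```

```text
time_s: 5.7
tool_pos: [0.4307, 0.0871, 0.011]
eef_rot: [-3.141, 0.0, -1.371]
ft_force: [-0.6, 0.3, 5.4]
grip_width: 0.36
gripper_force: 20.0
t 5.7 pos [0.4307 0.0871 0.011 ] turn(5deg) [-0.01  0.    0.01] shift mm [ 0.  -0.6  0. ] F [-0.6  0.3  5.4] grip 31.3 20.0
```

```bash
python3 -m handwheel '[[0,0,0,0,0,-5,20],[0,0,0,0,0,-15,20],[0,0,0,0,0,-20,20],[0,0,0,0,0,-15,20],[0,0,0,0,0,-5,20],[0,0,0,0,0,0,20],[0,0,0,0,0,0,20]]' 20; python3 -c "
from h import *
go(*MK['small'],.029)"
```

```text
time_s: 6.28
tool_pos: [0.4297, 0.0866, 0.0701]
eef_rot: [3.141, 0.0, -1.372]
ft_force: [-0.5, -0.1, -0.9]
grip_width: 0.359
gripper_force: 20.0
t 6.28 pos [0.4297 0.0866 0.0701] turn(5deg) [ 0.01  0.   -0.  ] shift mm [ -46.  -181.2   41. ] F [-0.5 -0.1 -0.9] grip 31.2 20.0
```

```bash
python3 -m handwheel '[[0,0,0,-3,-11.2,0,20],[0,0,0,-5,-20,0,20],[0,0,0,-6,-24,0,20],[0,0,0,-6,-24,0,20],[0,0,0,-6,-24,0,20],[0,0,0,-6,-24,0,20],[0,0,0,-6,-24,0,20],[0,0,0,-5,-18,0,20],[0,0,0,-3,-12,0,20],[0,0,0,0,0,0,20],[0,0,0,0,0,0,20],[0,0,0,0,0,0,20]]' 20; python3 -c "
from h import *
go(*MK['small'],.029)"
```

```text
time_s: 7.28
tool_pos: [0.5972, 0.1671, 0.0689]
eef_rot: [3.138, -0.001, -1.372]
ft_force: [-0.8, -0.9, -0.4]
grip_width: 0.365
gripper_force: 20.0
t 7.28 pos [0.5972 0.1671 0.0689] turn(5deg) [ 0.04 -0.01 -0.  ] shift mm [-0.3 -1.2 39.9] F [-0.8 -0.9 -0.4] grip 31.7 20.0
```

```bash
python3 -m handwheel '[[0,0,0,0,-1,10,20],[0,0,0,0,0,12,20],[0,0,0,0,0,8,20],[0,0,0,0,0,5,20],[0,0,0,0,0,3,20],[0,0,0,0,0,1,20],[0,0,0,0,0,0.5,20],[0,0,0,0,0,0,20],[0,0,0,0,0,0,20]]'; python3 -c "
from h import *
go(*MK['small'],.029)"
```

```text
time_s: 8.03
tool_pos: [0.6, 0.1682, 0.0315]
eef_rot: [-3.141, 0.0, -1.371]
ft_force: [0.6, -0.0, -2.0]
grip_width: 0.361
gripper_force: 20.0
t 8.03 pos [0.6    0.1682 0.0315] turn(5deg) [-0.01  0.    0.  ] shift mm [0.3 1.9 2.5] F [ 0.6 -0.  -2. ] grip 31.4 20.0
```

```bash
python3 -m handwheel '[[0,0,0,0,1,1,20],[0,0,0,0,0.5,1,20],[0,0,0,0,0,0.5,20],[0,0,0,0,0,0,20],[0,0,0,0,0,0,20]]'; python3 -c "
from h import *
go(*MK['small'],.029)"
```

```text
time_s: 8.45
tool_pos: [0.5982, 0.1677, 0.0291]
eef_rot: [-3.141, -0.0, -1.371]
ft_force: [-2.4, 0.1, 3.8]
grip_width: 0.361
gripper_force: 20.0
t 8.45 pos [0.5982 0.1677 0.0291] turn(5deg) [-0. -0.  0.] shift mm [0.2 0.1 0.1] F [-2.4  0.1  3.8] grip 31.4 20.0
```

```bash
python3 -m handwheel '[[0,0,0,0,0,0,34],[0,0,0,0,0,0,40],[0,0,0,0,0,0,50],[0,0,0,0,0,0,60],[0,0,0,0,0,0,60],[0,0,0,0,0,0,60],[0,0,0,0,0,-10,60],[0,0,0,0,0,-20,60],[0,0,0,0,0,-30,60],[0,0,0,0,0,-30,60],[0,0,0,0,0,-20,60],[0,0,0,0,0,-10,60],[0,0,0,0,0,0,60],[0,0,0,0,0,0,60]]'; python3 -c "
from h import *
go(*PK['medium'])"
```

```text
time_s: 9.62
tool_pos: [0.5978, 0.1677, 0.1484]
eef_rot: [3.141, 0.001, -1.372]
ft_force: [-1.5, -0.4, -1.0]
grip_width: 0.691
gripper_force: 0.0
t 9.62 pos [0.5978 0.1677 0.1484] turn(5deg) [ 0.    0.01 -0.  ] shift mm [-121.2  138.6  122.5] F [-1.5 -0.4 -1. ] grip 60.1 0.0
```

```bash
python3 -m handwheel '[[0,0,0,-9.2,10.6,0,60],[0,0,0,-16,18,0,60],[0,0,0,-20,23,0,60],[0,0,0,-20,23,0,60],[0,0,0,-20,23,0,60],[0,0,0,-18,21,0,60],[0,0,0,-12,14,0,60],[0,0,0,-6,6,0,60],[0,0,0,0,0,0,60],[0,0,0,0,0,0,60],[0,0,0,0,0,0,60]]'; python3 -c "
from h import *
go(*PK['medium'])
p=arm.capture('top');q=arm.capture('side')
cv2.imwrite('pics/1.png',np.hstack([p['frame'][90:300,90:340],q['frame'][120:330,150:400]]))
for c in(p,q): print(measure(c,'small',MK['small'],.018),measure(c,'medium',PK['medium'][:2]))"
```

```text
time_s: 10.53
tool_pos: [0.439, 0.2586, 0.1479]
eef_rot: [3.141, -0.001, -1.372]
ft_force: [0.1, -0.1, -0.3]
grip_width: 0.688
gripper_force: 0.0
t 10.53 pos [0.439  0.2586 0.1479] turn(5deg) [ 0.01 -0.01 -0.01] shift mm [ -0.8   0.7 121.9] F [ 0.1 -0.1 -0.3] grip 59.9 0.0
(array([0.59763593, 0.16702345]), 15.672147750854492, array([0.59648681, 0.16640486]), 165, array([0.59808743, 0.1674641 ]), 63) (array([0.43814651, 0.25814777]), 19.20889663696289, array([0.43819881, 0.25545247]), 239, array([0.43806144, 0.25933982]), 113)
(array([0.5847511 , 0.16397044]), 9.999999747378752e-05, array([0.58475112, 0.16397044]), 1, array([0.60008933, 0.16814048]), 11) (array([0.43898553, 0.2596713 ]), 19.765119552612305, array([0.436066  , 0.26243256]), 200, array([0.44027948, 0.25910422]), 266)
```

View pics/1.png

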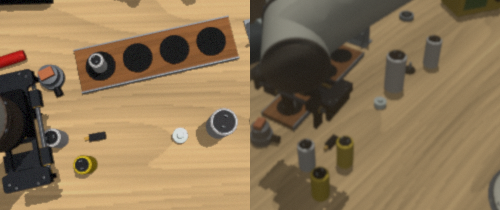

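The small cap stands centred on mark D, at about (98,63) in the left crop. The gripper is above the medium cap at (52,138). Descending.

```bash
python3 -m handwheel '[[0,0,0,0,0.5,15,60],[0,0,0,0,0,25,60],[0,0,0,0,0,30,60],[0,0,0,0,0,25,60],[0,0,0,0,0,17,60],[0,0,0,0,0,8,60],[0,0,0,0,0,2,60],[0,0,0,0,0,0,60],[0,0,0,0,0,0,52],[0,0,0,0,0,0,45],[0,0,0,0,0,0,42],[0,0,0,0,0,0,39],[0,0,0,0,0,0,32],[0,0,0,0,0,0,28],[0,0,0,0,0,0,28],[0,0,0,0,0,0,28]]' 25; python3 -c "
from h import *
go(*PK['medium'])"
```

```text
time_s: 11.97
tool_pos: [0.4382, 0.2593, 0.0272]
eef_rot: [-3.141, 0.0, -1.371]
ft_force: [-1.6, -0.1, 4.6]
grip_width: 0.441
gripper_force: 25.0
t 11.97 pos [0.4382 0.2593 0.0272] turn(5deg) [-0.01  0.    0.01] shift mm [0.1 0.2 1.2] F [-1.6 -0.1  4.6] grip 38.4 25.0
```

```bash
python3 -m handwheel '[[0,0,0,0,0,-5,28],[0,0,0,0,0,-15,28],[0,0,0,0,0,-20,28],[0,0,0,0,0,-15,28],[0,0,0,0,0,-5,28],[0,0,0,10,0,0,28],[0,0,0,20,0,0,28],[0,0,0,30,0,0,28],[0,0,0,30,0,0,28],[0,0,0,30,0,0,28],[0,0,0,30,0,0,28],[0,0,0,25,0,0,28],[0,0,0,15,0,0,28],[0,0,0,0,0,0,28],[0,0,0,0,0,0,28]]'; python3 -c "
from h import *
go(*MK['medium'],.045)"
```

```text
time_s: 13.22
tool_pos: [0.4746, 0.0712, 0.0854]
eef_rot: [3.139, -0.0, -1.374]
ft_force: [0.6, 0.4, -1.0]
grip_width: 0.439
gripper_force: 25.0
t 13.22 pos [0.4746 0.0712 0.0854] turn(5deg) [ 0.03 -0.   -0.03] shift mm [  14.4 -140.4   40. ] F [ 0.6  0.4 -1. ] grip 38.2 25.0
```

```bash
python3 -m handwheel '[[0,0,0,2,-10,0,28],[0,0,0,3,-20,0,28],[0,0,0,3,-25,0,28],[0,0,0,3,-27,0,28],[0,0,0,2,-25,0,28],[0,0,0,1,-20,0,28],[0,0,0,0,-12,0,28],[0,0,0,0,0,0,28],[0,0,0,0,0,10,28],[0,0,0,0,0,12,28],[0,0,0,0,0,8,28],[0,0,0,0,0,4,28],[0,0,0,0,0,2,28],[0,0,0,0,0,0,28],[0,0,0,0,0,0,28],[0,0,0,0,0,0,28]]'; python3 -c "
from h import *
go(*MK['medium'],.045)"
```

```text
time_s: 14.55
tool_pos: [0.6149, 0.0867, 0.0512]
eef_rot: [-3.14, 0.0, -1.371]
ft_force: [0.7, -0.1, -1.3]
grip_width: 0.443
gripper_force: 25.0
t 14.55 pos [0.6149 0.0867 0.0512] turn(5deg) [-0.01  0.    0.01] shift mm [2.1 0.3 6.2] F [ 0.7 -0.1 -1.3] grip 38.5 25.0
```

```bash
python3 -m handwheel '[[0,0,0,1,0,2,28],[0,0,0,1,0,2,28],[0,0,0,0,0,1,28],[0,0,0,0,0,0.7,28],[0,0,0,0,0,0.5,28],[0,0,0,0,0,0,28],[0,0,0,0,0,0,28]]'; python3 -c "
from h import *
go(*MK['medium'],.045)"
```

```text
time_s: 15.13
tool_pos: [0.6149, 0.0843, 0.0452]
eef_rot: [3.142, -0.0, -1.371]
ft_force: [-1.7, -1.3, 5.5]
grip_width: 0.445
gripper_force: 25.0
t 15.13 pos [0.6149 0.0843 0.0452] turn(5deg) [ 0.   -0.    0.01] shift mm [-0.2 -0.1  0.2] F [-1.7 -1.3  5.5] grip 38.7 25.0
```

```bash
python3 -m handwheel '[[0,0,0,0,0,0,41],[0,0,0,0,0,0,48],[0,0,0,0,0,0,58],[0,0,0,0,0,0,66],[0,0,0,0,0,0,66],[0,0,0,0,0,0,66],[0,0,0,0,0,-10,66],[0,0,0,0,0,-20,66],[0,0,0,0,0,-30,66],[0,0,0,0,0,-30,66],[0,0,0,0,0,-30,66],[0,0,0,0,0,-20,66],[0,0,0,0,0,-10,66],[0,0,0,0,0,0,66],[0,0,0,0,0,0,66]]'; python3 -c "
from h import *
go(*PK['large'])"
```

```text
time_s: 16.38
tool_pos: [0.6144, 0.0846, 0.194]
eef_rot: [3.141, 0.001, -1.372]
ft_force: [0.7, 0.3, -1.2]
grip_width: 0.76
gripper_force: 0.0
t 16.38 pos [0.6144 0.0846 0.194 ] turn(5deg) [ 0.    0.01 -0.  ] shift mm [293.1 237.7 152.9] F [ 0.7  0.3 -1.2] grip 66.1 0.0
```

```bash
python3 -m handwheel '[[0,0,0,8,6.7,0,72],[0,0,0,20,16,0,72],[0,0,0,28,23,0,72],[0,0,0,30,24,0,72],[0,0,0,30,24,0,72],[0,0,0,30,24,0,72],[0,0,0,30,24,0,72],[0,0,0,30,24,0,72],[0,0,0,30,24,0,72],[0,0,0,26,22,0,72],[0,0,0,18,16,0,72],[0,0,0,9,7,0,72],[0,0,0,4,3,0,72],[0,0,0,0,0,15,72],[0,0,0,0,0,15,72],[0,0,0,0,0,0,72],[0,0,0,0,0,0,72],[0,0,0,0,0,0,72]]'; python3 -c "
from h import *
go(*PK['large'])
p=arm.capture('top');q=arm.capture('side')
cv2.imwrite('pics/2.png',np.hstack([p['frame'][90:300,150:420],q['frame'][120:330,150:400]]))
print(measure(p,'small',MK['small'],.018),measure(p,'medium',MK['medium'],.018))
for c in(p,q): print(measure(c,'large',PK['large'][:2]))"
```

```text
time_s: 17.88
tool_pos: [0.4406, -0.2494, 0.1646]
eef_rot: [3.142, -0.0, -1.37]
ft_force: [0.3, 0.7, -0.3]
grip_width: 0.831
gripper_force: 0.0
t 17.88 pos [ 0.4406 -0.2494  0.1646] turn(5deg) [ 0.   -0.    0.02] shift mm [-1.000e-01  1.300e+00  1.236e+02] F [ 0.3  0.7 -0.3] grip 72.3 0.0
(array([0.59791193, 0.16717731]), 16.134380340576172, array([0.59628606, 0.16632477]), 161, array([0.59811133, 0.16743136]), 63) (array([0.61417542, 0.0839614 ]), 19.55484390258789, array([0.61294165, 0.08356562]), 257, array([0.61472559, 0.08407347]), 106)
(array([ 0.43891379, -0.2678576 ]), 10.133211135864258, array([ 0.43869764, -0.26811339]), 23, None, 0)
(array([ 0.4408515 , -0.24698108]), 22.79491424560547, array([ 0.43925165, -0.24378122]), 126, array([ 0.44225723, -0.2501906 ]), 311)
```

View pics/2.png

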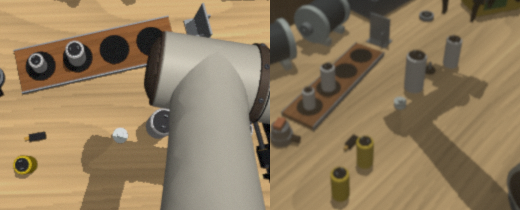

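Small and medium both stand on their marks, at (38,62) and (76,52) in the left crop. The gripper is over the large cap.

```bash
python3 -m handwheel '[[0,0,0,0,1,15,72],[0,0,0,0,0,25,72],[0,0,0,0,0,30,72],[0,0,0,0,0,27,72],[0,0,0,0,0,17,72],[0,0,0,0,0,7,72],[0,0,0,0,0,2,72],[0,0,0,0,0,0,72],[0,0,0,0,0,0,62],[0,0,0,0,0,0,54],[0,0,0,0,0,0,49],[0,0,0,0,0,0,46],[0,0,0,0,0,0,40],[0,0,0,0,0,0,34],[0,0,0,0,0,0,34],[0,0,0,0,0,0,34]]' 30; python3 -c "
from h import *
go(*PK['large'])"
```

```text
time_s: 19.32
tool_pos: [0.4394, -0.25, 0.0418]
eef_rot: [-3.141, -0.001, -1.371]
ft_force: [-0.2, 0.5, 3.8]
grip_width: 0.522
gripper_force: 30.0
t 19.32 pos [ 0.4394 -0.25    0.0418] turn(5deg) [-0.01 -0.01  0.01] shift mm [-0.4  0.   0.8] F [-0.2  0.5  3.8] grip 45.4 30.0
```

```bash
python3 -m handwheel '[[0,0,0,0,0,-5,34],[0,0,0,0,0,-15,34],[0,0,0,0,0,-22,34],[0,0,0,0,0,-20,34],[0,0,0,0,0,-13,34],[0,0,0,0,0,-5,34],[0,0,0,0,0,0,34],[0,0,0,0,0,0,34]]'; python3 -c "
from h import *
go(*MK['large'],.060)"
```

```text
time_s: 19.98
tool_pos: [0.4382, -0.2496, 0.1206]
eef_rot: [3.141, 0.001, -1.372]
ft_force: [0.8, 0.6, -1.7]
grip_width: 0.523
gripper_force: 30.0
t 19.98 pos [ 0.4382 -0.2496  0.1206] turn(5deg) [ 0.01  0.01 -0.  ] shift mm [-207.6 -239.3   60.6] F [ 0.8  0.6 -1.7] grip 45.5 30.0
```

```bash
python3 -m handwheel '[[0,0,0,-7.6,-9,0,34],[0,0,0,-15,-17,0,34],[0,0,0,-20,-23,0,34],[0,0,0,-22,-26,0,34],[0,0,0,-24,-27,0,34],[0,0,0,-24,-27,0,34],[0,0,0,-24,-27,0,34],[0,0,0,-24,-27,0,34],[0,0,0,-22,-26,0,34],[0,0,0,-15,-18,0,34],[0,0,0,-10,-12,0,34],[0,0,0,0,0,0,34],[0,0,0,0,0,12,34],[0,0,0,0,0,16,34],[0,0,0,0,0,14,34],[0,0,0,0,0,8,34],[0,0,0,0,0,4,34],[0,0,0,0,0,0,34],[0,0,0,0,0,0,34],[0,0,0,0,0,0,34]]'; python3 -c "
from h import *
go(*MK['large'],.060)"
```

```text
time_s: 21.65
tool_pos: [0.6327, 0.0009, 0.0682]
eef_rot: [-3.14, -0.0, -1.371]
ft_force: [-0.0, 0.8, -1.6]
grip_width: 0.521
gripper_force: 30.0
t 21.65 pos [0.6327 0.0009 0.0682] turn(5deg) [-0.02 -0.    0.  ] shift mm [-0.5  0.9  8.2] F [-0.   0.8 -1.6] grip 45.3 30.0
```

```bash
python3 -m handwheel '[[0,0,0,0,0,3,34],[0,0,0,0,0,2,34],[0,0,0,0,0,1,34],[0,0,0,0,0,0.7,34],[0,0,0,0,0,0.5,34],[0,0,0,0,0,0,34],[0,0,0,0,0,0,34]]'; python3 -c "
from h import *
go(*MK['large'],.060)"
```

```text
time_s: 22.23
tool_pos: [0.6322, 0.0009, 0.0602]
eef_rot: [-3.142, -0.0, -1.372]
ft_force: [-0.1, -0.3, -0.9]
grip_width: 0.52
gripper_force: 30.0
t 22.23 pos [0.6322 0.0009 0.0602] turn(5deg) [-0. -0.  0.] shift mm [-0.4  0.3  0.2] F [-0.1 -0.3 -0.9] grip 45.3 30.0
```

```bash
python3 -m handwheel '[[0,0,0,0,0,0.6,34],[0,0,0,0,0,0,34],[0,0,0,0,0,0,34]]'
```

```text
time_s: 22.48
tool_pos: [0.6323, 0.0009, 0.0599]
eef_rot: [-3.141, -0.0, -1.371]
ft_force: [0.5, 1.0, 0.7]
grip_width: 0.524
gripper_force: 30.0
```

Touching down. Release and go up.

```bash
python3 -m handwheel '[[0,0,0,0,0,0,48],[0,0,0,0,0,0,55],[0,0,0,0,0,0,64],[0,0,0,0,0,0,74],[0,0,0,0,0,0,80],[0,0,0,0,0,0,80],[0,0,0,0,0,-10,80],[0,0,0,0,0,-20,80],[0,0,0,0,0,-30,80],[0,0,0,0,0,-30,80],[0,0,0,0,0,-30,80],[0,0,0,0,0,-20,80],[0,0,0,0,0,-10,80],[0,0,0,0,0,0,80],[0,0,0,0,0,0,80]]'; python3 -c "
from h import *
go(*PK['largest'])"
```

```text
time_s: 23.73
tool_pos: [0.6317, 0.001, 0.2092]
eef_rot: [3.141, 0.001, -1.372]
ft_force: [0.4, -0.4, -0.6]
grip_width: 0.92
gripper_force: 0.0
t 23.73 pos [0.6317 0.001  0.2092] turn(5deg) [ 0.    0.01 -0.  ] shift mm [ 56.5 189.5 148.3] F [ 0.4 -0.4 -0.6] grip 80.0 0.0
```

```bash
python3 -m handwheel '[[0,0,0,3,9,0,84],[0,0,0,6,19,0,84],[0,0,0,8,28,0,84],[0,0,0,9,30,0,84],[0,0,0,9,30,0,84],[0,0,0,8,27,0,84],[0,0,0,7,24,0,84],[0,0,0,4,15,0,84],[0,0,0,2.5,7,0,84],[0,0,0,0,0,10,84],[0,0,0,0,0,10,84],[0,0,0,0,0,0,84],[0,0,0,0,0,0,84],[0,0,0,0,0,0,84]]'; python3 -c "
from h import *
go(*PK['largest'])
p=arm.capture('top');q=arm.capture('side')
cv2.imwrite('pics/3.png',np.hstack([p['frame'][90:300,150:420],q['frame'][120:330,150:400]]))
print(measure(p,'large',MK['large'],.018))
for c in(p,q): print(measure(c,'largest',PK['largest'][:2]))"
```

```text
time_s: 24.9
tool_pos: [0.4583, -0.0919, 0.1894]
eef_rot: [3.141, -0.0, -1.371]
ft_force: [1.0, -0.4, 0.2]
grip_width: 0.965
gripper_force: 0.0
t 24.9 pos [ 0.4583 -0.0919  0.1894] turn(5deg) [ 0.01 -0.    0.01] shift mm [ -0.5   1.2 128.4] F [ 1.  -0.4  0.2] grip 84.0 0.0
(array([6.31335388e-01, 5.32932319e-05]), 23.181846618652344, array([0.63036305, 0.00065126]), 376, array([0.63223233, 0.00065708]), 176)
(array([ 0.43705933, -0.09441463]), 15.93925952911377, array([ 0.43388443, -0.0890155 ]), 15, array([ 0.4573433 , -0.09170273]), 40)
(array([ 0.4586116 , -0.08948766]), 27.611099243164062, array([ 0.45580193, -0.08569139]), 225, array([ 0.46017796, -0.09178348]), 527)
```

View pics/3.png

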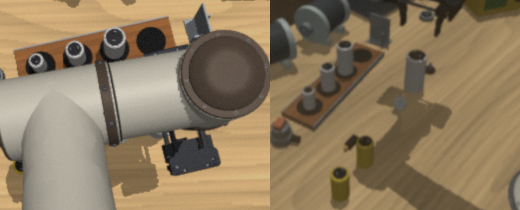

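Three stand in a row on their marks at (38,62), (76,52) and (114,42). The last mark, at (151,40), is free. Grasping the largest.

```bash
python3 -m handwheel '[[0,0,0,0,1,15,84],[0,0,0,0,0,25,84],[0,0,0,0,0,30,84],[0,0,0,0,0,28,84],[0,0,0,0,0,18,84],[0,0,0,0,0,9,84],[0,0,0,0,0,3,84],[0,0,0,0,0,0,84],[0,0,0,0,0,0,74],[0,0,0,0,0,0,66],[0,0,0,0,0,0,60],[0,0,0,0,0,0,56],[0,0,0,0,0,0,50],[0,0,0,0,0,0,42],[0,0,0,0,0,0,42],[0,0,0,0,0,0,42],[0,0,0,0,0,0,42]]' 40; python3 -c "
from h import *
go(*PK['largest'])"
```

```text
time_s: 26.42
tool_pos: [0.4575, -0.092, 0.062]
eef_rot: [-3.141, -0.0, -1.371]
ft_force: [-0.1, 0.2, 5.0]
grip_width: 0.623
gripper_force: 40.0
t 26.42 pos [ 0.4575 -0.092   0.062 ] turn(5deg) [-0.01 -0.    0.01] shift mm [-0.4  0.4  1. ] F [-0.1  0.2  5. ] grip 54.2 40.0
```

```bash
python3 -m handwheel '[[0,0,0,0,0,-5,42],[0,0,0,0,0,-15,42],[0,0,0,0,0,-15,42],[0,0,0,0,0,-10,42],[0,0,0,0,0,-5,42],[0,0,0,4,0,0,42],[0,0,0,10,-9,0,42],[0,0,0,10,-18,0,42],[0,0,0,4,-24,0,42],[0,0,0,0,-26,0,42],[0,0,0,0,-26,0,42],[0,0,0,0,-26,0,42],[0,0,0,0,-26,0,42],[0,0,0,0,-18,0,42],[0,0,0,0,-12,0,42],[0,0,0,0,-4,0,42],[0,0,0,0,0,0,42],[0,0,0,0,0,0,42],[0,0,0,0,0,0,42]]'; python3 -c "
from h import *
go(*MK['largest'],.080)"
```

```text
time_s: 28.0
tool_pos: [0.6465, -0.0824, 0.1109]
eef_rot: [3.14, 0.001, -1.372]
ft_force: [-0.0, 0.3, -3.0]
grip_width: 0.623
gripper_force: 40.0
t 28.0 pos [ 0.6465 -0.0824  0.1109] turn(5deg) [ 0.02  0.01 -0.  ] shift mm [ 0.  -2.3 30.9] F [-0.   0.3 -3. ] grip 54.2 40.0
```

```bash
python3 -m handwheel '[[0,0,0,0,-1,7,42],[0,0,0,0,0,8,42],[0,0,0,0,0,6,42],[0,0,0,0,0,4,42],[0,0,0,0,0,2,42],[0,0,0,0,0,1,42],[0,0,0,0,0,0.7,42],[0,0,0,0,0,0,42],[0,0,0,0,0,0,42],[0,0,0,0,0,0,42]]'; python3 -c "
from h import *
go(*MK['largest'],.080)"
```

```text
time_s: 28.83
tool_pos: [0.6491, -0.0819, 0.0832]
eef_rot: [-3.141, -0.0, -1.371]
ft_force: [0.4, -1.0, -2.3]
grip_width: 0.623
gripper_force: 40.0
t 28.83 pos [ 0.6491 -0.0819  0.0832] turn(5deg) [-0.01 -0.    0.  ] shift mm [0.  0.4 3.2] F [ 0.4 -1.  -2.3] grip 54.2 40.0
```

```bash
python3 -m handwheel '[[0,0,0,0,0,1.5,42],[0,0,0,0,0,1,42],[0,0,0,0,0,0.7,42],[0,0,0,0,0,0.5,42],[0,0,0,0,0,0,42],[0,0,0,0,0,0,42],[0,0,0,0,0,0,42]]'
```

```text
time_s: 29.42
tool_pos: [0.649, -0.0819, 0.08]
eef_rot: [-3.141, -0.0, -1.371]
ft_force: [-2.2, 0.9, 5.8]
grip_width: 0.623
gripper_force: 40.0
```

Contact. Release, rise, and move back toward the robot.

```bash
python3 -m handwheel '[[0,0,0,0,0,0,57],[0,0,0,0,0,0,64],[0,0,0,0,0,0,74],[0,0,0,0,0,0,84],[0,0,0,0,0,0,84],[0,0,0,0,0,0,84],[0,0,0,0,0,-10,84],[0,0,0,0,0,-20,84],[0,0,0,0,0,-30,84],[0,0,0,0,0,-30,84],[0,0,0,0,0,-20,84],[0,0,0,10,15,-10,84],[0,0,0,20,25,0,84],[0,0,0,25,25,0,84],[0,0,0,25,25,0,84],[0,0,0,25,25,0,84],[0,0,0,25,25,0,84],[0,0,0,20,25,0,84],[0,0,0,10,15,0,84],[0,0,0,0,0,0,84]]'; python3 -m handwheel '[[0,0,0,0,0,0,84],[0,0,0,0,0,0,84],[0,0,0,0,0,0,84]]'
python3 - <<'E'
from h import *
p=arm.capture('top');q=arm.capture('side')
cv2.imwrite('pics/4.png',np.hstack([p['frame'][90:300,130:400],q['frame'][120:330,150:400]]))
for n in MK: a=measure(p,n,MK[n],.018); print(n,MK[n],a[0].round(4),None if a[4] is None else a[4].round(4))
E
```

```text
time_s: 31.08
tool_pos: [0.5016, -0.2767, 0.2002]
eef_rot: [-3.141, -0.0, -1.376]
ft_force: [0.2, 0.3, -0.6]
grip_width: 0.968
gripper_force: 0.0
time_s: 31.33
tool_pos: [0.5049, -0.2738, 0.1994]
eef_rot: [-3.141, -0.0, -1.37]
ft_force: [0.3, 0.1, -1.0]
grip_width: 0.965
gripper_force: 0.0
largest (0.6487, -0.082) [ 0.6478 -0.0816] [ 0.6486 -0.0818]
large (0.6318, 0.0012) [0.6321 0.0013] [0.6322 0.0007]
medium (0.615, 0.0845) [0.6141 0.0842] [0.6146 0.0841]
small (0.5982, 0.1675) [0.5976 0.1671] [0.5981 0.1674]
```

View pics/4.png

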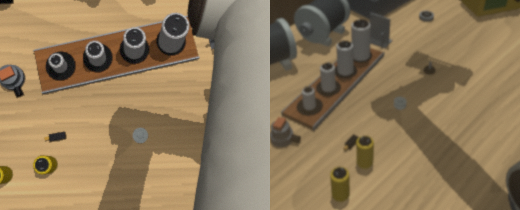

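All four stand upright in a row, each within 1 mm of its mark centre. The largest is at (173,33), beside the bracket, and the arm is clear. Handing in.

```bash
python3 -c "
from plant import arm
print(arm.hand_in())"
```

```text
the job is handed in; nothing more can be done
None
```

The job is handed in, with no verdict returned: the last picture showed all four capacitors upright and free on their marks, largest at the bracket down to smallest, each within about 1 mm of its mark's centre, after about 31 s of the 99 s.

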